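# Hover a mosaic insert over its opening on a trowel

### The arm

A 7-joint arm with a two-finger parallel gripper is mounted at the origin on the work surface. World frame = base frame: x ahead of the robot, y to its left, z up, the work surface at z = 0. Lengths are in m, angles in degrees, forces in N, time in s.
With the tool pointing down it reaches from about 0.425 to 0.875 m from the base axis. Payload 4.7 kg.
Tool frame: the origin (TCP) lies midway between the tips of the shut fingers; the grasp point (between the pads) lies 19 mm behind it; z points along the fingers, y is the line along which they close (so a half turn about z gives the same grasp; the last joint's range is limited). The gripper opens to 87 mm and grips with 3 to 60 N. Pads are 19 mm wide; open, the fingers measure 117 mm over their backs; the gripper's body (75 mm by 190 mm) begins 51 mm behind the grasp point.
Start: joints at [-67.832, 18.392, -4.016, 83.108, 1.295, 78.541, -3.26], TCP at [0.237, 0.605, 0.223] pointing down, gripper open.
Joint ranges: [-163.93, 163.93], [-17.29, 119.83], [-79.2, 71.16], [3.27, 140.29], [-89.18, 269.18], [5.43, 117.66], [-154.24, 154.24]. Speed limits (degrees/s): [147.25, 147.25, 180, 180, 180, 180, 180].

### API

Orientations are given as [roll, pitch, yaw] about the fixed x, y, z axes, in that order (R = Rz(yaw) Ry(pitch) Rx(roll)).
In Python, from cell import env, viewer, boxes_of, masks_of gives the robot as it stands. The module is installed in compiled form; this text tells all that it offers.
- The arm moves only by the tool apply_moves, never from a script. Its argument "moves" is a list of rows, each a list of 7 numbers: the shift along the tool's x, y, z scaled (see below), then the turn, a rotation vector about the tool's x, y, z scaled (see below), then the opening, from 0 (shut) to 1 (fully open). A call has 1 to 20 rows; each row is the pose to reach, as a shift and turn from the pose commanded when the call began, along the tool's axes at that moment; what a row does not reach only later rows make up. The controller multiplies each number of a shift by 0.2 m and each number of a turn by 1.5 rad. A row lasts 1/10 s, in which the tool goes at most 50 mm and 8.59 degrees, less where a joint would pass 70% of its speed; a pose out of reach is approached as far as the arm can. A call with a number of a shift or a turn outside -1 to 1 is refused whole. A call with a gripper value outside its range is refused whole. The fingers move at their own pace and stop on an object; "grip_force" is the grip in N (left out, the last holds). Time passes only in rows, so rows that repeat a pose let the fingers close. It gives the time, the measured TCP pose, the force, the opening and the grip force at its end, in the units of the state.
- env.get_obs(): the state, without advancing time (a new reading comes with each control period).
- viewer.read_camera(name): name is "side" or "top" or "wrist"; returns the picture (480x640x3 uint8, red, green, blue); there is no depth.
- viewer.get_calibration(name): a dict with "fov_y" (degrees; the focal length in pixels is half the picture's height over the tangent of half this angle, whatever the lens; pixels are square), "cx", "cy" (the principal point, pixels), "k1" (the pictures are not rectified: a ray, as slopes to the right and down, at radius r is drawn at 1 + k1 r^2 times it, then the intrinsics apply), "position" and "orientation" of the camera in the world. Camera axes: x right, y up, looking along -z (the intrinsics and any distortion apply to the point x, -y, -z); pixel columns grow to the right and rows downward; lengths in m; the calibration is good to about 2 mm. A picture is of the moment at which its call begins: read the wrist's pose just before it. get_calibration takes no time and is no camera call; for the wrist camera it gives the pose at the moment of the call.
- env.sign_off(): hands the job in; it is judged then, once.
Trained networks look in the newest picture that a camera, given by its name, has taken for a name from the list of things; names that differ only in an ending like _2 or _b are one class to them, and where a whole thing is asked for, a point or a joint stands for the part that bears it (a point fixed in the world has none). Each returns a list of dicts, best first, with "conf" (0 to 1); they miss things now and then, are a little off and sometimes report something else, mostly with a low value. They report only what shows in the picture. A call takes as long as a camera call. They do not tell look-alikes from the thing itself.
- boxes_of(camera, target): "location" ([column, row] in pixels, amid what is visible of it).
- masks_of(camera, target): "pixels" (480x640 bool, what is visible of it) and "location" ([column, row] in pixels, amid what is visible of it).
The state is a dict: "time_s": time; "qpos": joint angles; "joint_velocities": joint speeds; "effort": joint torques, N m; "tool_pos": TCP position; "tool_rot": TCP orientation; "force": force on the tool from outside, world axes, zero at the start; "wrist_torque": the same for the moment, N m; "grip_width": finger opening in m; "grasp_force": force on a finger pad.
Only numpy, scipy, OpenCV 4.12 (cv2) and the standard library are available. Lean on these libraries where they do the work, as an engineer would, in place of code of your own. Each camera call takes 0.05 s, during which the arm holds its last target. There are 200 camera calls.

### The job

Pick up the trowel by its blue handle, slide its blade under the mosaic insert through the gap between the two battens, and lift the insert on the blade without touching it with the gripper. Carry it over the rack of stone rods to the mosaic panel without brushing the rack or pushing the tubs or nippers about, and finish still holding the trowel, with the insert level, centred and squared up over the panel's rectangular opening and its underside hovering about 20 mm above the panel so that I can check the fit: nothing may touch the panel, and do not put it down.

Things in the scene. Friction and masses are not known exactly. Their poses are not given: they have to be found in the camera images.
- trowel: loose flat trowel lying on its blade. Steel blade 190 (x) x 46 (y) x 3 mm; origin at the centre of its underside, x towards the free front end, z up. Blue bar handle over the rear half, parallel to the blade: x -88 to +4 mm, 20 wide (y), 22 tall, centre line 45 above the blade's underside, on 8 mm posts at x -75 and -8. Blade x 0 to 95 is free to carry things. 0.2 kg, balanced at x about -20
- trowel_grip (a point): grip point of the trowel: centre of the blue handle, at (-40, 0, 45) mm in the trowel's frame, same axes
- insert: mosaic insert: loose rigid slab of small stones, 100 (x) x 80 (y) x 10 mm thick, grey border, pale field, red cross, ochre middle; looks the same after a half turn. Origin at the centre of its underside, z up. It lies across the two battens, 18 mm above the table, roughly in line with them, x away from the robot. 0.11 to 0.21 kg
- stand: two wooden battens fixed to the table, left of the rack: each 130 mm long (x), 12 wide, 18 tall, centre lines at y -37 and +37 mm: 62 mm clear between them, 18 mm clear under the insert. Origin midway between them at table level; x along them, away from the robot. The near end (-x) is open; a strip 8 mm tall ties the far ends at x 65 to 75
- rack: fixed wooden rack full of grey stone rods standing between battens and panel: 200 (x) x 50 (y) x 71 mm tall, origin at the centre of its underside, x along its length
- panel: mosaic panel fixed on the table right of the rack: 260 (x) x 220 (y) x 12.5 mm thick, origin at the centre of its underside, x away from the robot
- panel_opening (a point): centre of the panel's dark rectangular opening, at the level of the panel's top face (12 mm above the table). The opening is 114 mm along x and 94 mm along y, so the insert fits with its long side along x (either way round) with 7 mm to spare all round; z up
- tub_white: bystander: clear plastic tub of white stones, 90 mm across, 60 mm tall, loose, beside the battens, to the left; origin at the centre of its underside
- tub_grey: bystander: clear plastic tub of grey stones, 90 mm across, 60 mm tall, loose, beyond the rack; origin at the centre of its underside
- nippers: bystander: tile nippers with blue handles, 135 mm long, 13 mm tall, lying loose between the robot and the rack; origin at the joint, x towards the jaws
Mind the look-alikes: they are no part of the job. Leave any orange look-alike of the trowel alone.

How it is judged:
By the outcome, as a careful person would: the job done as asked, in the order asked, and still so for the second after the job is handed in, while the arm keeps its last pose, push and grip.
It also fails if it takes over 64 s, if anything falls off the work surface, if the arm or the gripper's body presses on something with over 40 N, if the wrist force passes 120 N, or if a joint passes its speed limit or range.

## Working session

There is one attempt and no reset: what is moved stays moved. The work goes in short steps, Python scripts to look and compute and a tool call to move; the robot and the scene stay as the last step left them, time stands still between calls to the robot, and variables do not carry over. Pictures are saved under pics/ and viewed, at most 10 in all, crops included, and the job is handed in when it is done.

Besides the shell and the picture viewer there is one more tool, called after ">>>" in YAML: its name, and indented under it one key for each argument. apply_moves: Moves the arm, as the interface text tells. Shifts and turns lie within -1 to 1; 1 stands for 0.2 m of shift or 1.5 rad of turn. Its arguments: {"type":"object","properties":{"moves":{"type":"array","items":{"type":"array","items":{"type":"number","minimum":-1,"maximum":1}}},"grip_force":{"type":"number"}},"required":["moves"]}

```bash
mkdir -p pics; cat > h.py <<'E'
import numpy as np, cv2
from cell import env, viewer, boxes_of, masks_of
from scipy.spatial.transform import Rotation as R
def rot(o):
    o=np.array(o,float)
    return o if o.shape==(3,3) else R.from_euler('xyz',o,degrees=True).as_matrix()
def snap(cam,name=None):
    c=viewer.get_calibration(cam); im=viewer.read_camera(cam)
    if name: cv2.imwrite('pics/'+name,im[:,:,::-1])
    return c,im
def K(c):
    f=240/np.tan(np.radians(c['fov_y'])/2); return np.array([[f,0,c['cx']],[0,f,c['cy']],[0,0,1.]])
def ray(c,px):
    p=cv2.undistortPoints(np.array(px,float).reshape(-1,1,2),K(c),np.array([c['k1'],0,0,0.])).reshape(-1,2)
    d=np.c_[p[:,0],-p[:,1],-np.ones(len(p))]
    return d@rot(c['orientation']).T
def onplane(c,px,z):
    d=ray(c,px); o=np.array(c['position']); return o+d*((z-o[2])/d[:,2])[:,None]
def proj(c,P):
    q=(np.array(P,float).reshape(-1,3)-c['position'])@rot(c['orientation'])
    q=q*[1,-1,-1]; 
    return cv2.projectPoints(q,np.zeros(3),np.zeros(3),K(c),np.array([c['k1'],0,0,0.]))[0].reshape(-1,2)
E
python3 - <<'E'
from h import *
print(env.get_obs())
for n in ['top','side','wrist']:
    c,im=snap(n,n+'0.png'); print(n,c)
for n in ['top','side']:
  for t in ['trowel','insert','stand','rack','panel','tub_white','tub_grey','nippers']:
    print(n,t,[(np.round(b['location']).tolist(),round(b['conf'],2)) for b in boxes_of(n,t)][:3])
E
```

```text
{'time_s': 0.0, 'qpos': array([-67.83383901,  18.4390051 ,  -4.01535312,  83.1761235 ,
         1.29670229,  78.54124571,  -3.26039127]), 'joint_velocities': array([-0.03190215, -0.06807237, -0.09668898,  0.09935684, -0.08025918,
        0.08751996,  0.03003626]), 'effort': array([-6.13786688e-05, -4.91290069e+01, -4.03837077e-01, -3.12521124e+01,
       -6.36851834e-02,  4.37316787e-02,  1.98548432e-04]), 'tool_pos': array([0.23658269, 0.60480739, 0.22145143]), 'tool_rot': array([-1.79888966e+02,  7.57622734e-03,  1.58643402e+02]), 'force': array([0.21787664, 0.09732312, 0.31675034]), 'wrist_torque': array([ 0.04014246, -0.00943846,  0.00200816]), 'grasp_force': 0.0, 'grip_width': 0.0870856536843702}
top {'fov_y': 48.988689435998594, 'cx': 322.22578207179095, 'cy': 241.70317805132996, 'k1': -0.09813803341401633, 'position': array([0.32276378, 0.05567752, 1.09271057]), 'orientation': array([ 1.16557867e+01, -1.95987676e-02, -9.91208398e+01])}
side {'fov_y': 42.34823955389646, 'cx': 310.9355660178748, 'cy': 230.5868905516944, 'k1': -0.20170682517507993, 'position': array([-0.02631551,
[... 312 characters left out ...]
3,  68.66022691])}
top trowel [([157.0, 281.0], 0.95), ([165.0, 397.0], 0.68)]
top insert [([229.0, 206.0], 0.62)]
top stand [([242.0, 189.0], 0.78)]
top rack [([339.0, 209.0], 0.79)]
top panel [([469.0, 211.0], 0.65)]
top tub_white [([164.0, 186.0], 0.79)]
top tub_grey [([326.0, 122.0], 0.69)]
top nippers [([381.0, 319.0], 0.67)]
side trowel [([236.0, 169.0], 0.82), ([162.0, 207.0], 0.73), ([314.0, 182.0], 0.61)]
side insert [([316.0, 184.0], 0.78)]
side stand [([324.0, 193.0], 0.62)]
side rack [([354.0, 245.0], 0.8)]
side panel [([424.0, 338.0], 0.6)]
side tub_white [([306.0, 146.0], 0.56)]
side tub_grey [([420.0, 207.0], 0.89), ([309.0, 144.0], 0.57)]
side nippers [([289.0, 308.0], 0.76)]
```

View pics/top0.png

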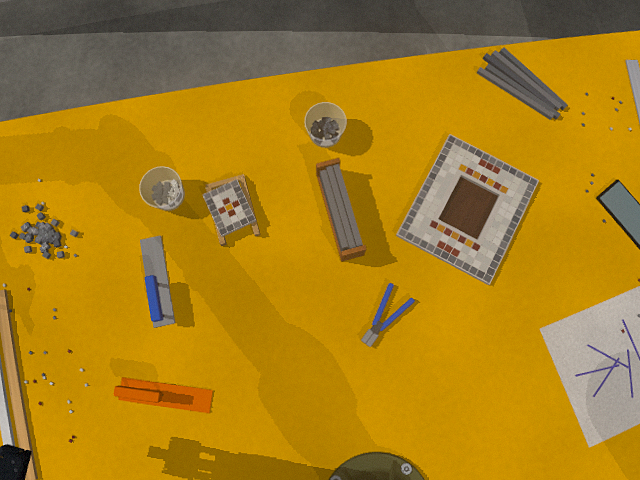

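View pics/side0.png

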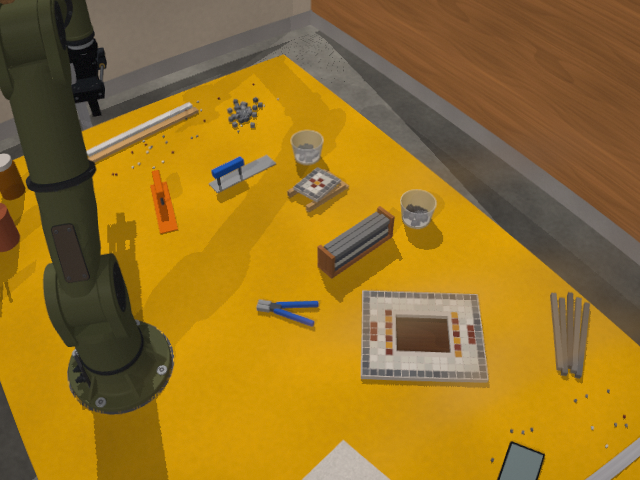

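The picture shows two trowels. The blue-handled one is at (157,281) in the top view and (236,169) in the side view. The orange look-alike is at (165,397) top and (162,207) side. I choose the blue one and check it in a crop.

```bash
python3 - <<'E'
from h import *
c,im=snap('top')
crop=im[160:340,120:300]
cv2.imwrite('pics/crop1.png',cv2.resize(crop[:,:,::-1],None,fx=3.3,fy=3.3,interpolation=cv2.INTER_CUBIC))
for t,z in [('trowel',.02),('insert',.028),('stand',.018),('rack',.071),('panel',.0125),('tub_white',.03),('tub_grey',.03),('nippers',.01)]:
    m=max(masks_of('top',t),key=lambda m:m['conf'])['pixels'].astype(np.uint8)
    v,u=np.nonzero(m); P=onplane(c,np.c_[u,v],z)[:,:2]
    (cx,cy),(w,h),a=cv2.minAreaRect((P*1000).astype(np.float32))
    print(t,z,np.round([cx,cy,w,h,a],1))
# blue handle top
hsv=cv2.cvtColor(im,cv2.COLOR_RGB2HSV)
b=((hsv[...,0]>105)&(hsv[...,0]<128)&(hsv[...,1]>150)).astype(np.uint8); b[:,:120]=0;b[:,200:]=0;b[:240]=0;b[350:]=0
v,u=np.nonzero(b);P=onplane(c,np.c_[u,v],.056)[:,:2]; print(cv2.minAreaRect((P*1000).astype(np.float32)))
# dark opening
g=((im.astype(int).sum(2)<220)).astype(np.uint8); g[:,:430]=0;g[:,510:]=0;g[:165]=0;g[250:]=0
v,u=np.nonzero(g);P=onplane(c,np.c_[u,v],.0125)[:,:2]; print(cv2.minAreaRect((P*1000).astype(np.float32)))
E
```

```text
trowel 0.02 [284.8 385.3 198.8  48.   74.5]
insert 0.028 [644.3 202.8 105.2  81.4  16.9]
stand 0.018 [641.9 197.2 140.7  88.    7.5]
rack 0.071 [593.7 -23.8 212.8  56.5   5.9]
panel 0.0125 [ 568.1 -301.5  222.7  265.    52.2]
tub_white 0.03 [708.7 337.1 104.5  90.3  53.9]
tub_grey 0.03 [795.1 -27.7  89.3 105.6  80.9]
nippers 0.01 [376.5 -75.4  58.  132.6  35.5]
((475.16973876953125, 374.3516540527344), (89.64680480957031, 16.54152488708496), 3.446465253829956)
((571.9743041992188, -295.296630859375), (144.92662048339844, 199.86737060546875), 73.58285522460938)
```

View pics/crop1.png

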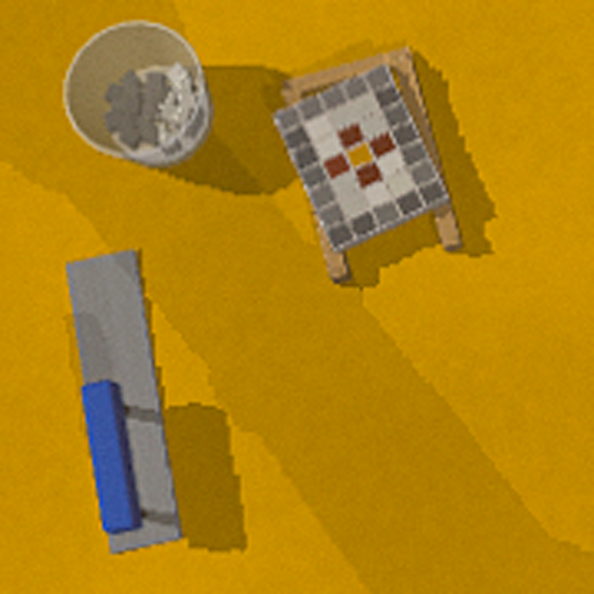

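The crop shows the blue handle at about (110,455), which is full-frame (153,298). It sits on the grey blade, so this is the right trowel. The insert lies on the battens at about (360,155) in the crop. I set out towards a point above the trowel.

>>> apply_moves:
  moves:
    - [-0.765, -0.32, 0, 0, 0, 0.93, 1]
    - [-0.765, -0.32, 0, 0, 0, 0.93, 1]
    - [-0.765, -0.32, 0, 0, 0, 0.93, 1]
    - [-0.765, -0.32, 0, 0, 0, 0.93, 1]
    - [-0.765, -0.32, 0, 0, 0, 0.93, 1]
    - [-0.765, -0.32, 0, 0, 0, 0.93, 1]
    - [-0.765, -0.32, 0, 0, 0, 0.93, 1]
    - [-0.765, -0.32, 0, 0, 0, 0.93, 1]
    - [-0.765, -0.32, 0, 0, 0, 0.93, 1]
    - [-0.765, -0.32, 0, 0, 0, 0.93, 1]

```text
time_s: 2.4
tool_pos: [0.356, 0.4901, 0.2227]
tool_rot: [180.0, -0.0, 78.5]
force: [0.1, 0.4, -0.8]
grip_width: 0.0871
grasp_force: 0.0
```

```bash
cat >> h.py <<'E'
def go(p,yaw,roll=180.,pitch=0.):
    "move numbers to TCP target p, yaw; from measured pose"
    s=env.get_obs(); R0=rot(s['tool_rot']); 
    sh=R0.T@(np.array(p)-s['tool_pos'])/.2
    t=R.from_matrix(R0.T@rot([roll,pitch,yaw])).as_rotvec()/1.5
    print('at',np.round(s['tool_pos'],4),np.round(s['tool_rot'],2),'t',round(s['time_s'],2),'q',np.round(s['qpos']),'move',np.round(sh,3),np.round(t,3))
E
python3 - <<'E'
from h import *
go([.475,.374,.21],3.4)
E
```

```text
at [0.356  0.4901 0.2227] [ 1.7999e+02 -1.0000e-02  7.8480e+01] t 2.4 q [-64.  13.   9.  90.  -2.  77. -66.] move [-0.45   0.699  0.063] [-0.    -0.     0.874]
```

>>> apply_moves:
  moves:
    - [-0.45, 0.7, 0.06, 0, 0, 0.875, 1]
    - [-0.45, 0.7, 0.06, 0, 0, 0.875, 1]
    - [-0.45, 0.7, 0.06, 0, 0, 0.875, 1]
    - [-0.45, 0.7, 0.06, 0, 0, 0.875, 1]
    - [-0.45, 0.7, 0.06, 0, 0, 0.875, 1]
    - [-0.45, 0.7, 0.06, 0, 0, 0.875, 1]
    - [-0.45, 0.7, 0.06, 0, 0, 0.875, 1]
    - [-0.45, 0.7, 0.06, 0, 0, 0.875, 1]
    - [-0.45, 0.7, 0.06, 0, 0, 0.875, 1]
    - [-0.45, 0.7, 0.06, 0, 0, 0.875, 1]
    - [-0.45, 0.7, 0.06, 0, 0, 0.875, 1]

```text
time_s: 3.5
tool_pos: [0.4756, 0.3745, 0.2106]
tool_rot: [-180.0, -0.0, 3.7]
force: [0.6, 0.0, 0.5]
grip_width: 0.0868
grasp_force: 0.0
```

```bash
python3 - <<'E'
from h import *
go([.475,.374,.12],3.4)
c,im=snap('wrist','w1.png')
hsv=cv2.cvtColor(im,cv2.COLOR_RGB2HSV)
b=((hsv[...,0]>105)&(hsv[...,0]<128)&(hsv[...,1]>150)).astype(np.uint8)
n,l,st,_=cv2.connectedComponentsWithStats(b); k=1+st[1:,4].argmax(); print(st[k])
v,u=np.nonzero(l==k);P=onplane(c,np.c_[u,v],.056)[:,:2]; print(cv2.minAreaRect((P*1000).astype(np.float32)))
E
```

```text
at [0.4756 0.3745 0.2106] [-1.7999e+02 -1.0000e-02  3.6800e+00] t 3.5 q [ -60.   14.   23.   92.   -5.   76. -123.] move [-0.003  0.002  0.453] [-0.    -0.     0.003]
[ 309  178   19   91 1667]
((476.69012451171875, 374.69793701171875), (88.72799682617188, 17.319015502929688), 3.3320255279541016)
```

View pics/w1.png

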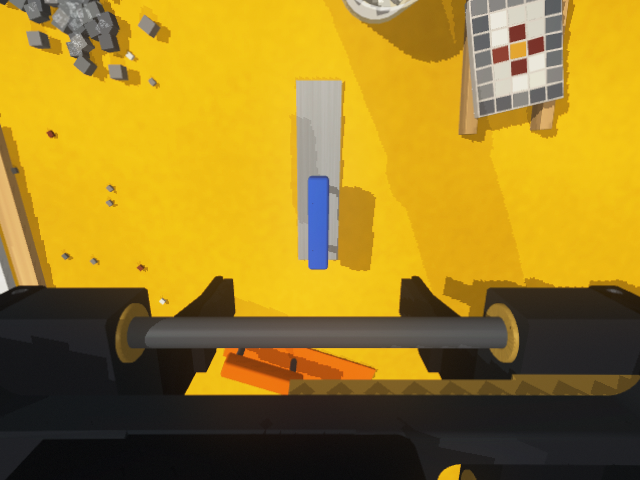

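Wrist view: the blue handle is at (318,222), in line with the fingers, whose midline is column 317. The insert and battens are at the top right, around (518,50), and the orange look-alike is behind at (300,370). I descend and grip.

>>> apply_moves:
  moves:
    - [0.015, 0, 0.2, 0, 0, 0.005, 1]
    - [0.015, 0, 0.4, 0, 0, 0.005, 1]
    - [0.015, 0, 0.6, 0, 0, 0.005, 1]
    - [0.015, 0, 0.75, 0, 0, 0.005, 1]
    - [0.015, 0, 0.85, 0, 0, 0.005, 1]
    - [0.015, 0, 0.9, 0, 0, 0.005, 1]
    - [0.015, 0, 0.923, 0, 0, 0.005, 1]
    - [0.015, 0, 0.923, 0, 0, 0.005, 1]
    - [0.015, 0, 0.923, 0, 0, 0.005, 0.1]
    - [0.015, 0, 0.923, 0, 0, 0.005, 0]
    - [0.015, 0, 0.923, 0, 0, 0.005, 0]
    - [0.015, 0, 0.923, 0, 0, 0.005, 0]
    - [0.015, 0, 0.923, 0, 0, 0.005, 0]
    - [0.015, 0, 0.923, 0, 0, 0.005, 0]
    - [0.015, 0, 0.923, 0, 0, 0.005, 0]
    - [0.015, 0, 0.923, 0, 0, 0.005, 0]
  grip_force: 55

```text
time_s: 5.15
tool_pos: [0.4786, 0.3746, 0.026]
tool_rot: [-180.0, -0.0, 3.1]
force: [0.6, 0.6, 0.0]
grip_width: 0.0311
grasp_force: 0.0
```

```bash
python3 - <<'E'
from h import *
go([.478,.3747,.12],3.3)
c,im=snap('top')
# insert corners (top face z .028), stand corners
for t,z in [('insert',.028),('stand',.018),('panel',.0125)]:
    m=max(masks_of('top',t),key=lambda m:m['conf'])['pixels'].astype(np.uint8)
    q=cv2.approxPolyDP(max(cv2.findContours(m,0,2)[0],key=cv2.contourArea),4,True)[:,0]
    print(t,q.tolist(),np.round(onplane(c,q,z)[:,:2]*1000).tolist())
a=im[165:255,190:270]; b=im[130:290,390:550]
a=cv2.resize(a,(480,540),interpolation=cv2.INTER_CUBIC)
cv2.imwrite('pics/crop2.png',a[:,:,::-1])
E
```

```text
at [0.4786 0.3746 0.026 ] [-180.     -0.      3.08] t 5.15 q [ -58.   24.   21.  102.  -10.   56. -120.] move [-0.003 -0.001 -0.47 ] [-0.    -0.    -0.003]
insert [[236, 180], [203, 194], [221, 235], [255, 221]] [[701.0, 180.0], [681.0, 253.0], [587.0, 226.0], [605.0, 152.0]]
stand [[250, 202], [242, 174], [207, 187], [235, 178]] [[651.0, 158.0], [716.0, 167.0], [699.0, 245.0], [709.0, 183.0]]
panel [[449, 135], [398, 235], [488, 283], [536, 180]] [[736.0, -295.0], [532.0, -140.0], [401.0, -307.0], [605.0, -463.0]]
```

View pics/crop2.png

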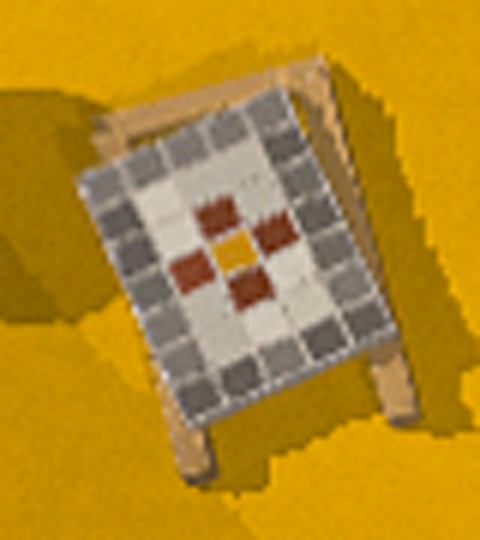

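The crop shows the insert's corners at (80,182), (285,88), (398,332) and (188,422). The battens' near ends are at (195,468) and (403,412), and the right batten's far end is at (322,60).

>>> apply_moves:
  moves:
    - [0, 0, 0, 0, 0, 0, 0]
    - [0, 0, 0, 0, 0, 0, 0]
    - [0, 0, 0, 0, 0, 0, 0]
    - [0, 0, 0, 0, 0, 0, 0]
    - [0, 0, 0, 0, 0, 0, 0]
  grip_force: 58

```text
time_s: 5.85
tool_pos: [0.4786, 0.3744, 0.026]
tool_rot: [180.0, 0.0, 3.1]
force: [0.2, -1.6, -0.2]
grip_width: 0.0194
grasp_force: 58.0
```

```bash
python3 - <<'E'
from h import *
c=viewer.get_calibration('top')
f=lambda q,z: onplane(c,np.array(q)/6+[190-.5,165-.5],z)[:,:2]*1000
I=f([(80,182),(285,88),(398,332),(188,422)],.028)
print(I.round(),I.mean(0)); e=I[1]-I[2]; e2=I[0]-I[3]
print(np.degrees(np.arctan2(e[1],e[0])),np.degrees(np.arctan2(e2[1],e2[0])),[np.linalg.norm(I[i]-I[i-1]) for i in range(4)])
S=f([(178,470),(418,410),(325,62)],.018); print(S.round()); 
d=S[0]-S[1];e=S[2]-S[1];print(np.linalg.norm(d),np.linalg.norm(e),np.degrees(np.arctan2(-d[0],d[1])),np.degrees(np.arctan2(e[1],e[0])))
u=e/np.linalg.norm(e);print('centre',(S[0]+S[1])/2+65*u)
print(env.get_obs()['grip_width'],env.get_obs()['grasp_force'])
E
```

```text
[[680. 254.]
 [702. 178.]
 [607. 150.]
 [587. 226.]] [644.11266165 201.8583515 ]
16.43643710297333 16.699790718987632 [np.float64(96.24869187818695), np.float64(79.32831612524038), np.float64(98.72725445664253), np.float64(78.91779027980927)]
[[573. 233.]
 [581. 148.]
 [713. 163.]]
86.08459539232298 132.82864438798208 5.2570502849247935 6.916001308851465
centre [641.8174764  198.19137443]
0.019392912143241636 57.99993032589555
```

>>> apply_moves:
  moves:
    - [0, 0, -0.05, 0, 0, 0, 0]
    - [0, 0, -0.15, 0, 0, 0, 0]
    - [0, 0, -0.3, 0, 0, 0, 0]
    - [0, 0, -0.42, 0, 0, 0, 0]
    - [0, 0, -0.5, 0, 0, 0, 0]
    - [-0.02, 0.05, -0.5, 0, 0, -0.01, 0]
    - [-0.06, 0.2, -0.5, 0, 0, -0.02, 0]
    - [-0.12, 0.37, -0.5, 0, 0, -0.03, 0]
    - [-0.18, 0.54, -0.5, 0, 0, -0.04, 0]
    - [-0.23, 0.7, -0.5, 0, 0, -0.04, 0]
    - [-0.27, 0.84, -0.5, 0, 0, -0.04, 0]
    - [-0.295, 0.93, -0.5, 0, 0, -0.04, 0]
    - [-0.306, 0.97, -0.5, 0, 0, -0.04, 0]
    - [-0.306, 0.977, -0.5, 0, 0, -0.04, 0]
    - [-0.306, 0.977, -0.5, 0, 0, -0.04, 0]
    - [-0.306, 0.977, -0.5, 0, 0, -0.04, 0]
  grip_force: 60

```text
time_s: 7.45
tool_pos: [0.4282, 0.1775, 0.126]
tool_rot: [-180.0, -0.0, 6.6]
force: [-0.1, -0.6, -1.8]
grip_width: 0.0195
grasp_force: 60.0
```

```bash
python3 - <<'E'
from h import *
go([.428,.176,.0325],6.5)
c,im=snap('wrist')
s=env.get_obs(); T=rot(s['tool_rot']); g=s['tool_pos']
# expected blade corners given perfect grip at (-40,0,26) TCP
B=lambda P: g+np.array([np.array([p[0]+40,-p[1],26-p[2]])/1000 for p in P])@T.T
q=proj(c,B([(95,23,3),(95,-23,3),(0,23,3),(0,-23,3),(4,10,56),(4,-10,56)]));print(q.round(1))
st=proj(c,[[.573,.233,.018],[.581,.148,.018],[.713,.163,.018],[.587,.226,.028],[.607,.150,.028],[.680,.254,.028],[.702,.178,.028]])
im2=im[:,:,::-1].copy()
for p in q: cv2.circle(im2,tuple(int(round(x)) for x in p),3,(255,0,255),1)
for p in st: cv2.circle(im2,tuple(int(round(x)) for x in p),3,(0,255,0),1)
cv2.imwrite('pics/w2.png',im2)
E
```

```text
at [0.4282 0.1775 0.126 ] [-1.80e+02 -3.00e-02  6.63e+00] t 7.45 q [ -53.   -1.   27.  117.    0.   64. -109.] move [-0.002  0.007  0.467] [-0.    -0.     0.001]
[[271.5  13.9]
 [368.5  14. ]
 [277.9 211.4]
 [360.9 211.4]
 [295.4 227. ]
 [345.4 227.1]]
```

View pics/w2.png

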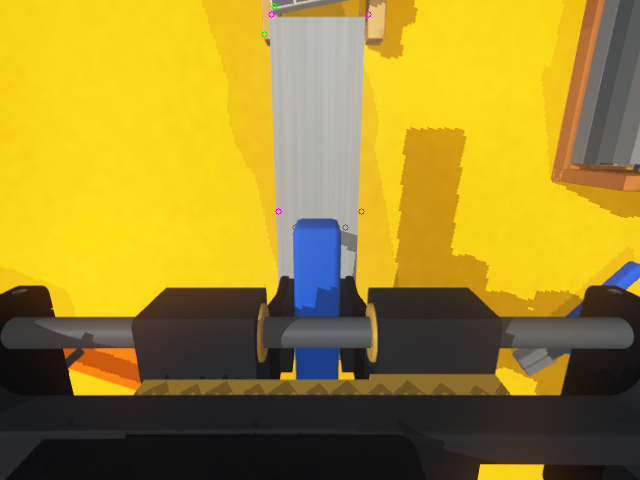

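Wrist view: the blade runs from (271,17) to (364,17) and down. The predicted corners were (271,14) and (368,14), so it sits about 1 mm to the side and may droop slightly. The green stand marks match the battens at (265,35) and (380,38). I fit the droop.

```bash
cat >> h.py <<'E'
from scipy.optimize import least_squares
def blade_edges(im,r0=25,r1=205,thr=60):
    hsv=cv2.cvtColor(cv2.GaussianBlur(im,(3,3),0),cv2.COLOR_RGB2HSV)[...,1].astype(float)
    L=[];Rr=[]
    for r in range(r0,r1,4):
        row=hsv[r]; lo=row[318-25:318+20].mean(); 
        def cross(step):
            x=318
            while 150<x<500 and row[x]<(lo+200)/2: x+=step
            a,b=row[x-step],row[x]; return x-step+step*((lo+200)/2-a)/(b-a)
        L.append((cross(-1),r)); Rr.append((cross(1),r))
    return np.array(L),np.array(Rr)
def fit_blade(c,s,L,Rr,front=None,zmm=3):
    T=rot(s['tool_rot']); g=np.array(s['tool_pos'])
    def tl(p):  # trowel pts -> world; p: pitch,roll,yaw(deg), y, z, x offsets mm about the grip
        Rt=R.from_euler('zyx',[p[2],p[0],p[1]],degrees=True).as_matrix()
        return lambda P: g+((((np.array(P)-[-40,0,45])@Rt.T+[p[5],p[3],19+p[4]])*[1,-1,-1]-[0,0,0])/1000*1)@T.T if False else g+((((np.array(P,float)-[-40,0,45])@Rt.T+[p[5],p[3],p[4]])*[1,-1,-1]+[0,0,-19])/1000)@T.T
    xs=np.linspace(-40,100,29)
    def res(p):
        W=tl(p); o=[]
        for E,y in ((L,23),(Rr,-23)):
            q=proj(c,W(np.c_[xs,0*xs+y,0*xs+zmm])); i=np.argsort(q[:,1])
            o.append(np.interp(E[:,1],q[i,1],q[i,0])-E[:,0])
        o=np.concatenate(o)
        pr=[p[5]/3*5,p[4]/2*5] if front is None else [3*(proj(c,W([(95,0,3)]))[0,1]-front),p[4]/2*5]
        return np.r_[o,pr]
    sol=least_squares(res,np.zeros(6),loss='soft_l1'); return sol.x,np.sqrt((sol.fun**2).mean()),tl(sol.x)
E
python3 - <<'E'
from h import *
s=env.get_obs(); c,im=snap('wrist')
L,Rr=blade_edges(im); print(L[::6].round(1).tolist(),Rr[::6].round(1).tolist())
p,e,W=fit_blade(c,s,L,Rr,17.0)
print('pitch roll yaw y z x',p.round(2),e); print(W([(95,0,0),(0,0,0),(-40,0,45)]).round(4))
E
```

```text
[[268.2, 25.0], [269.8, 49.0], [270.9, 73.0], [271.7, 97.0], [272.6, 121.0], [273.5, 145.0], [274.3, 169.0], [274.9, 193.0]] [[365.5, 25.0], [363.3, 49.0], [362.6, 73.0], [361.8, 97.0], [360.7, 121.0], [359.9, 145.0], [359.3, 169.0], [358.3, 193.0]]
pitch roll yaw y z x [-1.44 13.88  0.39 -9.39 -0.   -3.82] 0.2585186795847369
[[0.5594 0.194  0.1048]
 [0.4651 0.183  0.1023]
 [0.4255 0.1675 0.1449]]
```

```bash
sed -i "s|return np.r_\[o,pr\]|return np.r_[o,pr,p[1]*20]|" h.py
python3 - <<'E'
from h import *
s=env.get_obs(); c,im=snap('wrist')
L,Rr=blade_edges(im,34)
for fr in (None,17.):
  p,e,W=fit_blade(c,s,L,Rr,fr)
  print('pitch roll yaw y z x',p.round(2),e); print(W([(95,0,0),(0,0,0),(-40,0,45)]).round(4))
c,im=snap('side'); 
q=proj(c,W([(95,23,3),(95,-23,3),(0,23,3),(0,-23,3),(-95,-23,3)]))
P0=s['tool_pos']; T=rot(s['tool_rot'])
q0=proj(c,P0+np.array([[135,-23,23],[135,23,23],[40,-23,23],[40,23,23],[-55,23,23]])/1000@T.T)
x0,y0=q.min(0).astype(int)-25; print(q.round(1).tolist(),q0.round(1).tolist(),x0,y0)
a=cv2.resize(im[y0:y0+110,x0:x0+130,::-1],None,fx=5,fy=5,interpolation=cv2.INTER_CUBIC)
cv2.imwrite('pics/s1.png',a)
E
```

```text
pitch roll yaw y z x [ 1.   -0.    0.02  1.35 -0.17 -0.01] 0.3324236866980909
[[0.5613 0.194  0.0974]
 [0.467  0.183  0.099 ]
 [0.428  0.1785 0.1447]]
pitch roll yaw y z x [ 1.   -0.    0.02  1.35 -0.17  0.21] 0.33246357582101604
[[0.5615 0.194  0.0974]
 [0.4672 0.1831 0.099 ]
 [0.4282 0.1785 0.1447]]
[[284.4, 170.5], [296.3, 179.6], [253.8, 187.4], [265.5, 197.1], [233.0, 215.6]] [[284.8, 169.9], [296.8, 179.1], [254.3, 187.3], [266.0, 197.0], [233.6, 216.0]] 207 145
```

View pics/s1.png

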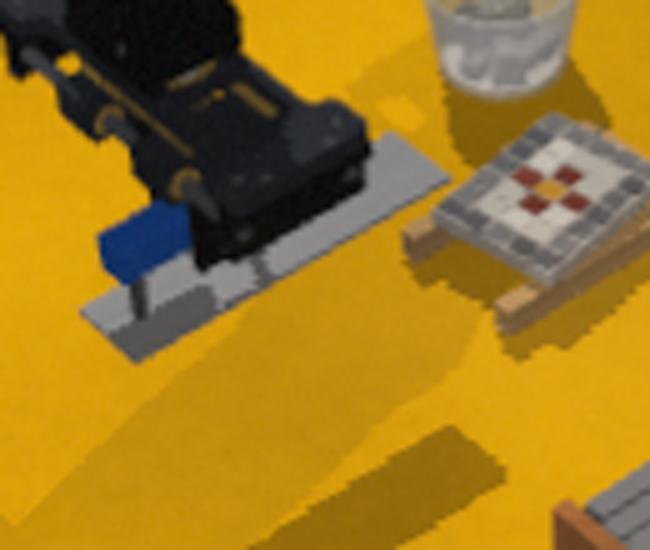

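Side view: the blade is clear of the stand. Its front corner is at (450,180) and rear corner at (137,362), which agrees with about 1° of droop. I add 1° of nose-up pitch, descend in front of the gap and slide in.

>>> apply_moves:
  moves:
    - [0, 0.007, 0.1, 0, 0.006, 0, 0]
    - [0, 0.007, 0.25, 0, 0.012, 0, 0]
    - [0, 0.007, 0.38, 0, 0.012, 0, 0]
    - [0, 0.007, 0.45, 0, 0.012, 0, 0]
    - [0, 0.007, 0.467, 0, 0.012, 0, 0]
    - [0, 0.007, 0.467, 0, 0.012, 0, 0]
    - [0.04, 0.007, 0.467, 0, 0.012, 0, 0]
    - [0.1, 0.007, 0.467, 0, 0.012, 0, 0]
    - [0.17, 0.007, 0.467, 0, 0.012, 0, 0]
    - [0.24, 0.007, 0.467, 0, 0.012, 0, 0]
    - [0.24, 0.007, 0.467, 0, 0.012, 0, 0]

```text
time_s: 8.75
tool_pos: [0.4795, 0.1807, 0.0338]
tool_rot: [-180.0, -1.3, 6.5]
force: [0.2, -0.0, -1.8]
grip_width: 0.019
grasp_force: 60.0
```

```bash
python3 - <<'E'
from h import *
go([.551,.190,.0325],6.6,180,-1.0)
print(env.get_obs()['force'])
s=env.get_obs()
for n in ['top','side']:
    c,im=snap(n)
    m=max(masks_of(n,'insert'),key=lambda m:m['conf']); print(m['location'],m['conf'])
    if n=='top':
        a=cv2.resize(im[160:290,170:290,::-1],None,fx=4.5,fy=4.5,interpolation=cv2.INTER_CUBIC); cv2.imwrite('pics/t3.png',a)
E
```

```text
at [0.4795 0.1807 0.0338] [-179.98   -1.29    6.47] t 8.75 q [ -50.   12.   29.  116.   -7.   52. -101.] move [ 0.36  -0.006  0.015] [-0.    -0.003 -0.001]
[ 0.17924427 -0.00188159 -1.84364608]
[229.6, 199.7] 0.67
[315.7, 183.7] 0.63
```

View pics/t3.png

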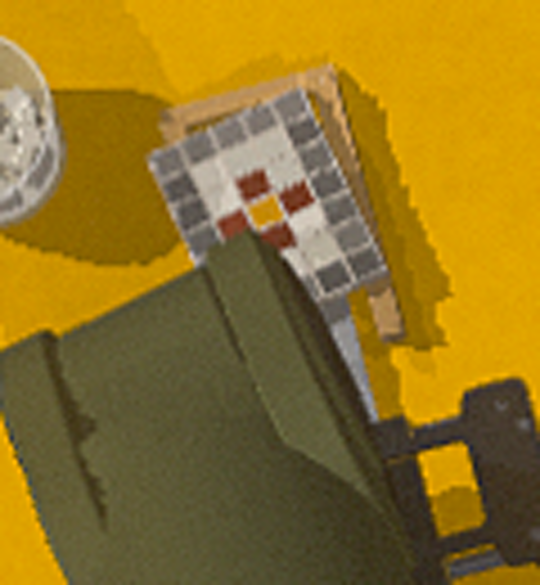

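Top crop: the blade has entered. Its right edge is visible from (335,320) to (372,415), and the right batten's near end is at (385,320). I check the lateral clearance numerically.

```bash
python3 - <<'E'
from h import *
s=env.get_obs(); T=rot(s['tool_rot']); g=s['tool_pos']; c,im=snap('top')
f=lambda P:((proj(c,P)-[169.5,159.5])*4.5).round(0).tolist()
print('blade right edge pred',f(g+np.array([[x,23,23] for x in (135,110,90,70)])/1000@T.T))
C=np.array([641.8,198.2]);a=np.radians(6.3);u=np.array([np.cos(a),np.sin(a)]);n=np.array([-u[1],u[0]])
print('R batten near in/out',f([np.r_[C-65*u-w*n,18]/1000 for w in(31,43)]),'L',f([np.r_[C-65*u+w*n,18]/1000 for w in(31,43)]))
print('far',f([np.r_[C+65*u-w*n,18]/1000 for w in(31,43)]))
# measured edge: rows of crop
q=(np.array([[335,320],[372,415]])/4.5+[169.5,159.5]); P=onplane(c,q,.0105)*1000
for p in P: print('blade edge in stand frame',(p[:2]-C)@u,(p[:2]-C)@n)
q=(np.array([[370,310],[402,335],[385,340]])/4.5+[169.5,159.5]); P=onplane(c,q,.018)*1000
for p in P: print('batten pts',(p[:2]-C)@u,(p[:2]-C)@n)
hsv=cv2.cvtColor(im,cv2.COLOR_RGB2HSV)
for r in (231,234,237,240): print(r,[tuple(hsv[r,x]) for x in range(242,258)])
E
```

```text
blade right edge pred [[343.0, 277.0], [356.0, 327.0], [367.0, 367.0], [377.0, 408.0]]
R batten near in/out [[377.0, 336.0], [402.0, 329.0]] L [[247.0, 370.0], [222.0, 377.0]]
far [[312.0, 79.0], [336.0, 73.0]]
blade edge in stand frame -50.648584406840484 -13.391697051206286
blade edge in stand frame -99.29916846670379 -19.313899318166786
batten pts -52.32022719579447 -30.95924861052992
batten pts -67.88916517048186 -42.493266039116484
batten pts -68.0899226764263 -34.27709920786904
231 [(np.uint8(24), np.uint8(24), np.uint8(106)), (np.uint8(14), np.uint8(34), np.uint8(97)), (np.uint8(12), np.uint8(43), np.uint8(102)), (np.uint8(15), np.uint8(41), np.uint8(99)), (np.uint8(18), np.uint8(10), np.uint8(131)), (np.uint8(30), np.uint8(6), np.uint8(129)), (np.uint8(21), np.uint8(114), np.uint8(130)), (np.uint8(21), np.uint8(255), np.uint8(170)), (np.uint8(22), np.uint8(255), np.uint8(137)), (np.uint8(22), np.uint8(255), np.uint8(135)), (np.uint8(22), np.uint8(255), np.uint8(136)), (np.uint8(19), np.uint8(169), np.uint8(169)), (np.uint8(16), np.uint8(125), np.uint8(176)), (np.uint8(17), np
[... 1609 characters left out ...]
10), np.uint8(67)), (np.uint8(16), np.uint8(99), np.uint8(62)), (np.uint8(20), np.uint8(175), np.uint8(51)), (np.uint8(20), np.uint8(106), np.uint8(58)), (np.uint8(13), np.uint8(16), np.uint8(115)), (np.uint8(10), np.uint8(5), np.uint8(150)), (np.uint8(20), np.uint8(11), np.uint8(145)), (np.uint8(130), np.uint8(5), np.uint8(145)), (np.uint8(132), np.uint8(18), np.uint8(145)), (np.uint8(22), np.uint8(255), np.uint8(129)), (np.uint8(22), np.uint8(255), np.uint8(141)), (np.uint8(20), np.uint8(255), np.uint8(136)), (np.uint8(22), np.uint8(255), np.uint8(131)), (np.uint8(22), np.uint8(255), np.uint8(139)), (np.uint8(21), np.uint8(255), np.uint8(159)), (np.uint8(22), np.uint8(255), np.uint8(212))]
```

>>> apply_moves:
  moves:
    - [0.04, 0.003, 0.004, 0, 0, 0, 0]
    - [0.1, 0.003, 0.008, 0, 0, 0, 0]
    - [0.16, 0.003, 0.01, 0, 0, 0, 0]
    - [0.22, 0.003, 0.012, 0, 0, 0, 0]
    - [0.28, 0.003, 0.015, 0, 0, 0, 0]
    - [0.33, 0.003, 0.015, 0, 0, 0, 0]
    - [0.36, 0.003, 0.015, 0, 0, 0, 0]
    - [0.36, 0.003, 0.015, 0, 0, 0, 0]
    - [0.36, 0.003, 0.015, 0, 0, 0, 0]

```text
time_s: 9.9
tool_pos: [0.5472, 0.1877, 0.0306]
tool_rot: [180.0, -1.0, 6.5]
force: [0.1, -0.5, -1.8]
grip_width: 0.0192
grasp_force: 60.0
```

```bash
cat >> h.py <<'E'
def quad(mask):
    ct=max(cv2.findContours(mask.astype(np.uint8),0,2)[0],key=cv2.contourArea)
    return ct[:,0]
E
python3 - <<'E'
from h import *
go([.551,.190,.06],6.6,180,-1.0)
print(env.get_obs()['force'])
for n in ['top','side']:
    c,im=snap(n)
    m=max(masks_of(n,'insert'),key=lambda m:m['conf']); print(n,m['location'],m['conf'],onplane(c,[m['location']],.025))
c,im=snap('wrist','w4.png')
E
```

```text
at [0.5472 0.1877 0.0306] [179.99  -0.98   6.51] t 9.9 q [-46.  20.  28. 107. -11.  55. -96.] move [ 0.023 -0.009 -0.146] [ 0.     0.    -0.001]
[ 0.05089093 -0.49282972 -1.8413211 ]
top [240.0, 202.2] 0.83 [[0.65160612 0.17809123 0.025     ]]
side [323.8, 180.9] 0.98 [[0.66446066 0.1975763  0.025     ]]
```

View pics/w4.png

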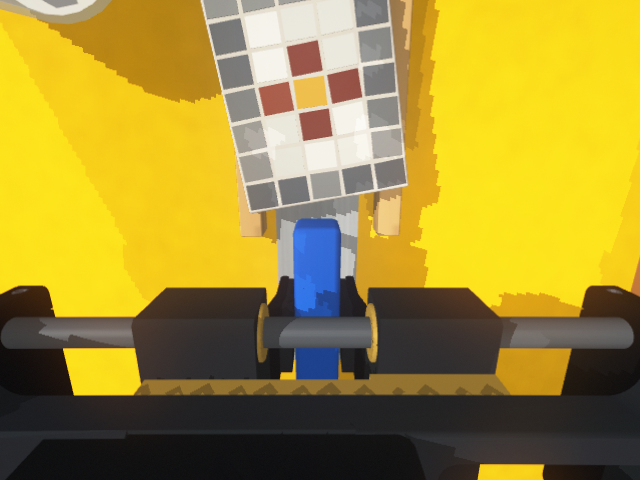

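Wrist view: the blade is under the insert and centred between the battens at (250,215) and (388,215). The insert's near corners are (251,212) and (408,184), and its middle is at (311,91). I compute the offset on the blade.

```bash
cat >> h.py <<'E'
def insert_in_tool(c,s,im,ztop_tool=None,zworld=None):
    "pixel->tool-frame (trowel-like x fwd, y left) of insert via ochre tile + white/red field"
    T=rot(s['tool_rot']); g=np.array(s['tool_pos'])
    hsv=cv2.cvtColor(im,cv2.COLOR_RGB2HSV)
    def on(px):
        if zworld is not None: P=onplane(c,px,zworld)
        else:
            d=ray(c,px); o=np.array(c['position']); n=T[:,2]; k=((g-o)@n+ztop_tool)/(d@n); P=o+d*k[:,None]
        return ((P-g)@T)*[1000,-1000,-1000]
    red=((hsv[...,0]<8)|(hsv[...,0]>172))&(hsv[...,1]>110)&(hsv[...,1]<215)&(hsv[...,2]>80)
    red[200:]=0; red[:,:200]=0; red[:,440:]=0
    n,l,st,ce=cv2.connectedComponentsWithStats(red.astype(np.uint8))
    k=[i for i in range(1,n) if st[i,4]>250]; 
    return ce[k],on(ce[k]),on
E
python3 - <<'E'
from h import *
s=env.get_obs(); c,im=snap('wrist')
px,q,on=insert_in_tool(c,s,im,zworld=.028)
print(px.round(1).tolist(),q.round(1).tolist(),q.mean(0))
e=on(np.array([(251,212),(408,184),(311,91)]));print(e.round(1)); d=e[0]-e[1]; print('yaw rel',np.degrees(np.arctan2(-d[0],d[1])))
E
```

```text
[[304.5, 58.3], [344.5, 85.7], [276.1, 98.6], [315.5, 124.4]] [[112.2, 6.8, -4.9], [101.0, -11.1, -4.7], [95.6, 19.9, -4.6], [84.5, 1.9, -4.4]] [98.33598638  4.35690703 -4.68558335]
[[ 43.4  34.   -3.7]
 [ 57.2 -42.9  -3.9]
 [ 98.8   4.   -4.7]]
yaw rel 10.153362991983462
```

>>> apply_moves:
  moves:
    - [0.012, -0.003, 0, 0, 0, 0, 0]
    - [0.025, -0.005, 0, 0, 0.005, 0, 0]
    - [0.025, -0.005, 0, 0, 0.017, 0, 0]
    - [0.025, -0.005, 0, 0, 0.017, 0, 0]
    - [0.025, -0.005, -0.02, 0, 0.017, 0, 0]
    - [0.025, -0.005, -0.03, 0, 0.017, 0, 0]
    - [0.025, -0.005, -0.04, 0, 0.017, 0, 0]
    - [0.025, -0.005, -0.05, 0, 0.017, 0, 0]
    - [0.025, -0.005, -0.06, 0, 0.017, 0, 0]
    - [0.025, -0.005, -0.07, 0, 0.017, 0, 0]
    - [0.025, -0.005, -0.08, 0, 0.017, 0, 0]
    - [0.025, -0.005, -0.09, 0, 0.017, 0, 0]
    - [0.025, -0.005, -0.1, 0, 0.017, 0, 0]
    - [0.025, -0.005, -0.11, 0, 0.017, 0, 0]
    - [0.025, -0.005, -0.11, 0, 0.017, 0, 0]

```text
time_s: 11.7
tool_pos: [0.5523, 0.1894, 0.0534]
tool_rot: [-180.0, -2.5, 6.5]
force: [0.4, -0.2, -2.3]
grip_width: 0.0193
grasp_force: 60.0
```

```bash
cat >> h.py <<'E'
def insert_pnp(c,im,zc=None,show=None,px_guess=None):
    """4 red tiles + near corners -> insert pose. Grid: cross centres; returns world R,t (insert top centre)"""
E
python3 - <<'E'
from h import *
s=env.get_obs(); print(s['force'],s['wrist_torque'],s['grip_width']); go([.551,.190,.1],6.6,180,-2.5)
c,im=snap('wrist','w5.png')
px,q,on=insert_in_tool(c,s,im,ztop_tool=.013)
print(px.round(1).tolist(),q.round(1).tolist(),q.mean(0))
c2,im2=snap('side','s5.png'); m=max(masks_of('side','insert'),key=lambda m:m['conf'])
ct=quad(m['pixels']); print(m['conf'],cv2.approxPolyDP(ct,5,True)[:,0].tolist())
cv2.imwrite('pics/w5b.png',np.hstack([cv2.resize(im[0:300,180:460,::-1],(420,450)),cv2.resize(im2[120:240,250:370,::-1],(380,380))[:380] if 0 else cv2.copyMakeBorder(cv2.resize(im2[130:230,270:360,::-1],(378,420),interpolation=cv2.INTER_CUBIC),0,30,0,0,0)]))
E
```

```text
[ 0.36204275 -0.17786954 -2.32436239] [-0.08412697  0.33000095 -0.02413152] 0.01933750069188636
at [0.5523 0.1894 0.0534] [-179.98   -2.53    6.52] t 11.7 q [-47.  18.  29. 107. -10.  55. -97.] move [ 0.004 -0.004 -0.233] [-0.    -0.    -0.001]
[[307.1, 76.3], [344.5, 101.7], [280.3, 113.8], [317.2, 137.7]] [[106.3, 5.9, -13.0], [95.2, -11.9, -13.0], [89.8, 19.0, -13.0], [78.8, 1.1, -13.0]] [ 92.50706368   3.51909422 -13.        ]
0.65 [[319, 163], [322, 181], [307, 192], [315, 197], [339, 177]]
```

```bash
cat >> h.py <<'E'
def fit_insert(c,im,mask,px,T,g,half=(50,40)):
    "pose of the insert top face in trowel-like tool frame: x,y,z mm, roll,pitch,yaw"
    ct=quad(mask); ok=(ct[:,1]>3)&(ct[:,0]>3)&(ct[:,0]<636)
    cs=ct[ok].astype(float)
    e=np.linspace(-1,1,200); B=np.array([(-50,40*t,0) for t in e]+[(50*t,40,0) for t in e]+[(50*t,-40,0) for t in e]+[(50,40*t,0) for t in e])
    red=np.array([(14.29,0,0),(-14.29,0,0),(0,16,0),(0,-16,0)])
    W=lambda p,P: g+(((P@R.from_euler('zyx',p[[5,4,3]],degrees=True).as_matrix().T)+p[:3])*[1,-1,-1]/1000)@T.T
    from scipy.spatial import cKDTree
    def res(p):
        d=cKDTree(proj(c,W(p,B))).query(cs)[0]
        r=cKDTree(px).query(proj(c,W(p,red)))[0] if len(px)>=4 else np.zeros(1)
        return np.r_[d*.3,r*3]
    s=least_squares(res,[94,4,-13,0,0,10],loss='soft_l1',diff_step=1e-4,x_scale=[1,1,1,1,1,1])
    return s.x,s.cost,len(cs)
E
python3 - <<'E'
from h import *
s=env.get_obs(); c,im=snap('wrist'); px,q,on=insert_in_tool(c,s,im,ztop_tool=.013)
for m in masks_of('wrist','insert')[:2]:
    print(m['conf'],m['location'],m['pixels'].sum(),cv2.approxPolyDP(quad(m['pixels']),5,True)[:,0].tolist())
    p,e,n=fit_insert(c,im,m['pixels'],px,rot(s['tool_rot']),s['tool_pos']); print('x y z roll pitch yaw',p.round(2),e,n)
E
```

```text
0.81 [308.4, 101.1] 34377 [[207, 10], [256, 220], [403, 194], [383, 0], [246, 0]]
x y z roll pitch yaw [ 92.86   3.56 -16.85   0.43   1.03  10.03] 3.298451303243997 202
```

View pics/w5b.png

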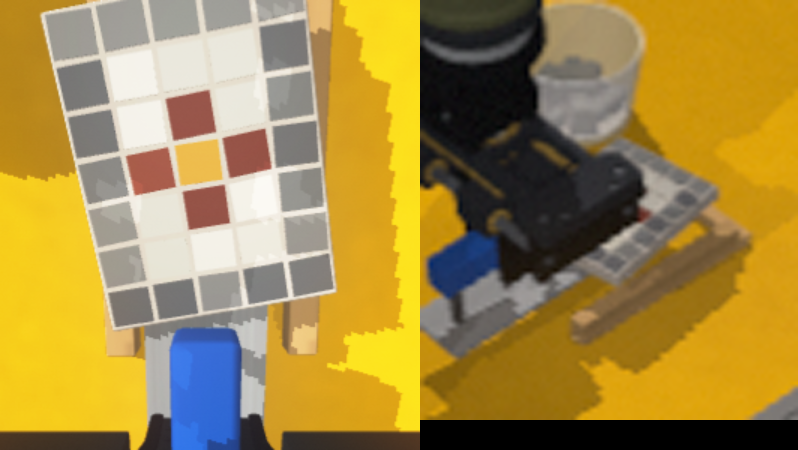

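The composite shows the insert on the blade, clear of both battens, with its rear edge ahead of the handle and the fingers well behind. Next I measure the panel opening.

```bash
cat >> h.py <<'E'
def opening(cam):
    c,im=snap(cam); hsv=cv2.cvtColor(cv2.GaussianBlur(im,(3,3),0),cv2.COLOR_RGB2HSV)
    return c,im,hsv
E
python3 - <<'E'
from h import *
ref=np.array([570,-299.])
a=np.radians(-37.3);u=np.array([np.cos(a),np.sin(a)]);n=np.array([-u[1],u[0]])
for cam in ('top','side'):
    c,im=snap(cam)
    # rectify panel plane: 1px=0.5mm, panel axes
    h=90; xs=np.arange(-h,h,.5)
    X,Y=np.meshgrid(xs,xs); W=np.c_[(ref+X.reshape(-1,1)*u+Y.reshape(-1,1)*n),np.full(X.size,12.5)]/1000
    q=proj(c,W).astype(np.float32).reshape(X.shape+(2,))
    r=cv2.remap(im,q[...,0],q[...,1],cv2.INTER_LINEAR); cv2.imwrite(f'pics/rect_{cam}.png',r[:,:,::-1])
    g=r.astype(float).max(2)
    def edges(gg): # cols = coordinate; first derivative extremes around +-57/+-47
        return gg
    lines={}
    for name,ax,ex in (('x',0,57),('y',1,47)):
        for sg in (-1,1):
            pts=[]
            for k in np.arange(-30,31,3.):
                i=int((k+h)/.5)
                pr=(g[i] if ax==0 else g[:,i]); pr=cv2.GaussianBlur(pr.reshape(1,-1),(9,1),0)[0]
                lo=int((sg*ex-14+h)/.5);hi=int((sg*ex+14+h)/.5)
                d=np.diff(pr)*sg; j=lo+d[lo:hi].argmax(); pts.append((k,xs[j]+.25))
            pts=np.array(pts); med=np.median(pts[:,1]); ok=abs(pts[:,1]-med)<4; f=np.polyfit(pts[ok,0],pts[ok,1],1)
            print(cam,name,sg,'pos',f[1].round(2),'slope deg',np.degrees(f[0]).round(2),ok.sum())
# outer panel corners
E
```

```text
top x -1 pos -55.27 slope deg 0.87 21
top x 1 pos 58.46 slope deg 0.42 21
top y -1 pos -49.13 slope deg -0.89 21
top y 1 pos 43.68 slope deg -0.68 21
side x -1 pos -55.04 slope deg 0.88 21
side x 1 pos 57.87 slope deg 0.04 21
side y -1 pos -52.01 slope deg -1.59 21
side y 1 pos 33.85 slope deg 0.48 14
```

>>> apply_moves:
  moves:
    - [0, 0, -0.02, 0, -0.005, 0, 0]
    - [0, 0, -0.06, 0, -0.01, 0, 0]
    - [0, 0, -0.12, 0, -0.0175, 0, 0]
    - [0, 0, -0.19, 0, -0.0175, 0, 0]
    - [0, 0, -0.26, 0, -0.0175, 0, 0]
    - [0, 0, -0.33, 0, -0.0175, 0, 0]
    - [0, 0, -0.4, 0, -0.0175, 0, 0]
    - [0, 0, -0.45, 0, -0.0175, 0, 0]
    - [0, 0, -0.48, 0, -0.0175, 0, 0]
    - [0, 0, -0.49, 0, -0.0175, 0, 0]
    - [0, 0, -0.49, 0, -0.0175, 0, 0]

```text
time_s: 13.15
tool_pos: [0.5476, 0.1889, 0.1508]
tool_rot: [-180.0, -1.0, 6.5]
force: [-0.3, 0.2, -3.4]
grip_width: 0.0195
grasp_force: 60.0
```

>>> apply_moves:
  moves:
    - [0, 0.02, 0, 0, 0, 0.004, 0]
    - [-0.007, 0.056, 0, 0, 0, 0.012, 0]
    - [-0.014, 0.113, 0, 0, 0, 0.024, 0]
    - [-0.024, 0.19, 0, -0.001, 0, 0.04, 0]
    - [-0.034, 0.263, 0, -0.001, 0, 0.056, 0]
    - [-0.044, 0.348, 0, -0.001, 0, 0.074, 0]
    - [-0.055, 0.432, 0, -0.002, 0, 0.092, 0]
    - [-0.066, 0.517, 0, -0.002, 0, 0.11, 0]
    - [-0.077, 0.6, 0, -0.002, 0, 0.128, 0]
    - [-0.088, 0.686, 0, -0.003, 0, 0.146, 0]
    - [-0.097, 0.76, 0, -0.003, 0, 0.162, 0]
    - [-0.106, 0.827, 0, -0.003, 0, 0.176, 0]
    - [-0.113, 0.884, 0, -0.003, 0, 0.188, 0]
    - [-0.118, 0.92, 0, -0.0035, 0, 0.196, 0]
    - [-0.12, 0.94, 0, -0.0035, 0, 0.2, 0]
    - [-0.12, 0.94, 0, -0.0035, 0, 0.2, 0]

```text
time_s: 14.75
tool_pos: [0.5453, -0.0009, 0.1504]
tool_rot: [-180.0, -1.0, -10.7]
force: [0.8, 0.2, -2.9]
grip_width: 0.0195
grasp_force: 60.0
```

```bash
cat >> h.py <<'E'
def look_insert():
    s=env.get_obs(); c,im=snap('wrist'); px,q,on=insert_in_tool(c,s,im,ztop_tool=.013)
    m=max(masks_of('wrist','insert'),key=lambda m:m['conf'])
    p,e,n=fit_insert(c,im,m['pixels'],px,rot(s['tool_rot']),s['tool_pos']); print('insert x y z roll pitch yaw',p.round(2),round(e,2),len(px),'F',s['force'].round(1)); return p
E
python3 - <<'E'
from h import *
look_insert(); go([.525,-.13,.151],-30,180,-1.0)
E
```

```text
insert x y z roll pitch yaw [ 92.54   3.35 -16.64   0.68   1.44  10.03] 3.15 4 F [ 0.8  0.2 -2.9]
at [5.453e-01 1.000e-04 1.504e-01] [-179.98   -0.98  -10.61] t 14.85 q [-38.   9.  39. 106.  -6.  67. -98.] move [ 0.02   0.658 -0.003] [-0.004  0.     0.226]
```

>>> apply_moves:
  moves:
    - [0, 0.013, 0, 0, 0, 0.005, 0]
    - [0.001, 0.04, 0, 0, 0, 0.014, 0]
    - [0.002, 0.08, 0, 0, 0, 0.027, 0]
    - [0.004, 0.132, 0, -0.001, 0, 0.045, 0]
    - [0.006, 0.198, 0, -0.001, 0, 0.068, 0]
    - [0.008, 0.263, 0, -0.002, 0, 0.09, 0]
    - [0.01, 0.33, 0, -0.002, 0, 0.113, 0]
    - [0.012, 0.395, 0, -0.002, 0, 0.136, 0]
    - [0.014, 0.46, 0, -0.003, 0, 0.158, 0]
    - [0.016, 0.526, 0, -0.003, 0, 0.18, 0]
    - [0.018, 0.58, 0, -0.003, 0, 0.2, 0]
    - [0.019, 0.62, 0, -0.004, 0, 0.214, 0]
    - [0.02, 0.648, 0, -0.004, 0, 0.223, 0]
    - [0.02, 0.658, 0, -0.004, 0, 0.226, 0]
    - [0.02, 0.658, 0, -0.004, 0, 0.226, 0]

```text
time_s: 16.35
tool_pos: [0.5248, -0.1307, 0.1505]
tool_rot: [180.0, -1.0, -30.1]
force: [0.2, 0.3, -3.3]
grip_width: 0.0198
grasp_force: 60.0
```

```bash
python3 - <<'E'
from h import *
go([.5052,-.2351,.151],-48,180,-1.2)
E
```

```text
at [ 0.5248 -0.1307  0.1505] [180.    -0.99 -30.1 ] t 16.35 q [ -31.    9.   46.  106.   -6.   67. -103.] move [0.177 0.501 0.   ] [-0.004  0.002  0.208]
```

>>> apply_moves:
  moves:
    - [0.003, 0.01, 0, 0, 0, 0.004, 0]
    - [0.01, 0.03, 0, 0, 0, 0.012, 0]
    - [0.021, 0.06, 0, 0, 0, 0.025, 0]
    - [0.035, 0.1, 0, -0.001, 0, 0.042, 0]
    - [0.053, 0.15, 0, -0.001, 0.001, 0.062, 0]
    - [0.071, 0.2, 0, -0.002, 0.001, 0.083, 0]
    - [0.089, 0.25, 0, -0.002, 0.001, 0.104, 0]
    - [0.106, 0.3, 0, -0.002, 0.001, 0.125, 0]
    - [0.124, 0.35, 0, -0.003, 0.002, 0.146, 0]
    - [0.142, 0.4, 0, -0.003, 0.002, 0.166, 0]
    - [0.156, 0.44, 0, -0.003, 0.002, 0.183, 0]
    - [0.168, 0.475, 0, -0.004, 0.002, 0.197, 0]
    - [0.175, 0.495, 0, -0.004, 0.002, 0.205, 0]
    - [0.177, 0.501, 0, -0.004, 0.002, 0.208, 0]
    - [0.177, 0.501, 0, -0.004, 0.002, 0.208, 0]

```text
time_s: 17.85
tool_pos: [0.5052, -0.235, 0.1511]
tool_rot: [180.0, -1.2, -48.0]
force: [-0.2, 0.8, -3.9]
grip_width: 0.0193
grasp_force: 60.0
```

```bash
cat >> h.py <<'E'
def measure_plane(cam,ref,yaw,z,exx,exy,c=None,im=None,w=14,outside_bright=None,spans=(30,30),save=None):
    "edges of a rectangle (half sizes) at height z, in axes (u,n) about ref(mm)"
    if im is None: c,im=snap(cam)
    a=np.radians(yaw);u=np.array([np.cos(a),np.sin(a)]);n=np.array([-u[1],u[0]]); h=90; xs=np.arange(-h,h,.5)
    X,Y=np.meshgrid(xs,xs); W=np.c_[(np.array(ref)+X.reshape(-1,1)*u+Y.reshape(-1,1)*n),np.full(X.size,z)]/1000
    q=proj(c,W).astype(np.float32).reshape(X.shape+(2,)); r=cv2.remap(im,q[...,0],q[...,1],cv2.INTER_LINEAR)
    if save: cv2.imwrite('pics/'+save,r[:,:,::-1])
    return c,im,r,q
E
python3 - <<'E'
from h import *
p=look_insert(); s=env.get_obs(); T=rot(s['tool_rot'])
P=s['tool_pos']*1000+(np.array([p[0],p[1],p[2]])*[1,-1,-1])@T.T; print('insert top centre world',P.round(1))
c,im=snap('wrist'); 
# which opening corners visible in wrist
a=np.radians(-38);u=np.array([np.cos(a),np.sin(a)]);n=np.array([-u[1],u[0]]);O=np.array([569.6,-302.1])
print(proj(c,[np.r_[O+i*57*u+j*47*n,12.5]/1000 for i in(-1,1) for j in(-1,1)]).round().tolist())
cv2.imwrite('pics/w7.png',im[:,:,::-1]);
for cam in('top','side'):
    c,im=snap(cam)
    for m in masks_of(cam,'insert')[:2]:
        q=cv2.approxPolyDP(quad(m['pixels']),3,True)[:,0]; print(cam,m['conf'],q.tolist(),onplane(c,q,.135)[:,:2].round(3).tolist())
E
```

```text
insert x y z roll pitch yaw [ 92.08   2.59 -17.04   0.77   1.01  10.02] 4.13 4 F [-0.2  0.8 -3.9]
insert top centre world [ 569.2 -301.5  135.9]
[[378.0, 182.0], [274.0, 201.0], [360.0, 39.0], [245.0, 62.0]]
top 0.46 [[478, 159], [476, 163], [485, 168], [485, 161]] [[0.632, -0.301], [0.624, -0.295], [0.612, -0.31], [0.626, -0.313]]
top 0.39 [[145, 172], [139, 193], [146, 203], [162, 210], [181, 204], [184, 190], [173, 169], [157, 166]] [[0.708, 0.341], [0.668, 0.356], [0.645, 0.344], [0.627, 0.315], [0.632, 0.277], [0.659, 0.269], [0.705, 0.286], [0.716, 0.316]]
side 0.57 [[407, 282], [403, 305], [407, 314], [456, 314], [451, 282]] [[0.557, -0.248], [0.513, -0.288], [0.506, -0.309], [0.583, -0.365], [0.63, -0.3]]
```

```bash
python3 - <<'E'
from h import *
O=np.array([569.6,-302.1]); a=np.radians(-38);u=np.array([np.cos(a),np.sin(a)]);n=np.array([-u[1],u[0]])
def edge(c,im,ax,pos,ks,z,w=14):
    sat=cv2.cvtColor(cv2.GaussianBlur(im,(3,3),0),cv2.COLOR_RGB2HSV)[...,1].astype(np.float32)
    sg=np.sign(pos); t=np.arange(pos-w,pos+w,.5); pts=[]
    for k in ks:
        XY=O+(np.outer(t,u)+k*n if ax==0 else np.outer(t,n)+k*u)
        q=proj(c,np.c_[XY,np.full(len(t),z)]/1000).astype(np.float32)
        if q.min()<2 or q[:,0].max()>637 or q[:,1].max()>477: continue
        v=cv2.GaussianBlur(cv2.remap(sat,q[:,0].reshape(1,-1),q[:,1].reshape(1,-1),1),(7,1),0)[0]
        d=np.diff(v)*sg
        if d.max()>8: pts.append((k,t[d.argmax()]+.25))
    pts=np.array(pts)
    if len(pts)<5: return None
    ok=abs(pts[:,1]-np.median(pts[:,1]))<4; f=np.polyfit(pts[ok,0],pts[ok,1],1); return f[1].round(2),np.degrees(f[0]).round(2),int(ok.sum()),len(pts)
cw,iw=snap('wrist')
S=[('wrist',cw,iw)]+[(k,viewer.get_calibration(k),cv2.imread(f'pics/{k}0.png')[:,:,::-1].copy()) for k in('top','side')]
for k,c,im in S:
    for ax,pos,ks in ((1,110,range(-110,111,6)),(1,-110,range(-110,111,6)),(0,130,range(-100,101,6)),(0,-130,range(-100,101,6))):
        print(k,'un'[ax],pos,'z12.5',edge(c,im,ax,pos,ks,12.5),'z0',edge(c,im,ax,pos,ks,0.))
E
```

```text
wrist n 110 z12.5 (np.float64(109.75), np.float64(-0.0), 37, 37) z0 (np.float64(114.25), np.float64(-0.0), 37, 37)
wrist n -110 z12.5 (np.float64(-109.25), np.float64(0.0), 30, 30) z0 (np.float64(-113.75), np.float64(0.0), 31, 31)
wrist u 130 z12.5 None z0 None
wrist u -130 z12.5 (np.float64(-130.63), np.float64(-0.28), 23, 24) z0 (np.float64(-135.02), np.float64(-0.21), 22, 22)
top n 110 z12.5 (np.float64(109.94), np.float64(-0.07), 37, 37) z0 (np.float64(109.69), np.float64(-0.05), 37, 37)
top n -110 z12.5 (np.float64(-111.26), np.float64(0.08), 37, 37) z0 (np.float64(-114.11), np.float64(0.07), 37, 37)
top u 130 z12.5 (np.float64(130.18), np.float64(-0.04), 34, 34) z0 (np.float64(136.49), np.float64(0.01), 34, 34)
top u -130 z12.5 (np.float64(-132.72), np.float64(-0.09), 34, 34) z0 (np.float64(-129.4), np.float64(-0.08), 34, 34)
side n 110 z12.5 (np.float64(106.91), np.float64(0.33), 37, 37) z0 (np.float64(116.68), np.float64(0.26), 37, 37)
side n -110 z12.5 (np.float64(-119.71), np.float64(0.12), 37, 37) z0 (np.float64(-112.44), np.float64(0.12), 37, 37)
side u 130 z12.5 (np.float64(130.1), np.float64(-0.06), 34, 34) z0 (np.float64(133.45), np.float64(-0.06), 34, 34)
side u -130 z12.5 (np.float64(-129.94), np.float64(-0.02), 34, 34) z0 (np.float64(-129.5), np.float64(0.01), 34, 34)
```

```bash
python3 - <<'E'
from h import *
go([.5056,-.2356,.056],-48,180,-1.2)
E
```

```text
at [ 0.5053 -0.2349  0.1511] [179.99  -1.17 -47.95] t 18.25 q [ -24.   12.   52.  104.  -10.   67. -107.] move [-0.006  0.001  0.476] [0.    0.    0.001]
```

>>> apply_moves:
  moves:
    - [0, 0, 0.02, 0, 0, 0, 0]
    - [0, 0, 0.06, 0, 0, 0, 0]
    - [-0.001, 0, 0.12, 0, 0, 0, 0]
    - [-0.002, 0, 0.19, 0, 0, 0, 0]
    - [-0.003, 0, 0.26, 0, 0, 0, 0]
    - [-0.004, 0, 0.32, 0, 0, 0, 0]
    - [-0.005, 0, 0.38, 0, 0, 0, 0]
    - [-0.006, 0.001, 0.42, 0, 0, 0.001, 0]
    - [-0.006, 0.001, 0.45, 0, 0, 0.001, 0]
    - [-0.006, 0.001, 0.466, 0, 0, 0.001, 0]
    - [-0.006, 0.001, 0.474, 0, 0, 0.001, 0]
    - [-0.006, 0.001, 0.474, 0, 0, 0.001, 0]
    - [-0.006, 0.001, 0.474, 0, 0, 0.001, 0]
    - [-0.006, 0.001, 0.474, 0, 0, 0.001, 0]

```text
time_s: 19.65
tool_pos: [0.5058, -0.236, 0.0567]
tool_rot: [-180.0, -1.2, -48.1]
force: [-0.3, 0.0, -3.0]
grip_width: 0.0197
grasp_force: 60.0
```

```bash
python3 - <<'E'
from h import *
O=np.array([569.6,-302.1]); a=np.radians(-38);u=np.array([np.cos(a),np.sin(a)]);n=np.array([-u[1],u[0]])
for _ in range(3):
    p=look_insert(); s=env.get_obs(); T=rot(s['tool_rot'])
    P=s['tool_pos']*1000+(p[:3]*[1,-1,-1])@T.T; d=P[:2]-O
    X=T@np.diag([1,-1,-1])@R.from_euler('zyx',p[[5,4,3]],degrees=True).as_matrix()
    print('top centre',P.round(1),'err u,n',(d@u).round(2),(d@n).round(2),'insert x-axis z-slope deg',np.degrees(X[2,0]).round(2),'y slope',np.degrees(X[2,1]).round(2),'yaw',np.degrees(np.arctan2(X[1,0],X[0,0])).round(2))
go([.5056,-.2356,.056],-48,180,-1.2)
c,im=snap('side')
# expected outline of insert top & bottom in side view vs mask
for m in masks_of('side','insert')[:1]:
    print(m['conf'],cv2.approxPolyDP(quad(m['pixels']),2.5,True)[:,0].tolist())
for z in (42.5,32.5): print(z,proj(c,[np.r_[O+i*50*u+j*40*n,z]/1000 for i,j in((-1,-1),(1,-1),(1,1),(-1,1))]).round(1).tolist())
cv2.imwrite('pics/s9.png',cv2.resize(im[270:390,340:500,::-1],None,fx=5,fy=5,interpolation=cv2.INTER_CUBIC))
E
```

```text
insert x y z roll pitch yaw [ 91.98   2.61 -16.51   0.76   1.5   10.04] 3.36 4 F [-0.3  0.  -3. ]
top centre [ 569.4 -302.9   42.1] err u,n 0.31 -0.72 insert x-axis z-slope deg -0.16 y slope 0.82 yaw -38.0
insert x y z roll pitch yaw [ 91.96   2.61 -16.85   0.64   1.46  10.03] 2.72 4 F [-0.4 -0.4 -3.4]
top centre [ 569.3 -302.8   41.6] err u,n 0.16 -0.74 insert x-axis z-slope deg -0.16 y slope 0.68 yaw -38.01
insert x y z roll pitch yaw [ 91.98   2.61 -16.54   0.84   1.1   10.01] 3.54 4 F [ 0.1 -0.2 -4. ]
top centre [ 569.2 -302.8   41.8] err u,n 0.11 -0.77 insert x-axis z-slope deg 0.22 y slope 0.81 yaw -38.04
at [ 0.5056 -0.2359  0.0564] [180.    -1.18 -48.06] t 19.95 q [ -20.   20.   49.  109.  -17.   57. -102.] move [-0.001 -0.001  0.002] [ 0.     0.    -0.001]
0.7 [[403, 309], [402, 342], [449, 343], [446, 310]]
42.5 [[400.5, 338.6], [449.0, 340.1], [446.2, 308.7], [399.5, 307.2]]
32.5 [[400.1, 341.3], [448.3, 342.8], [445.5, 311.5], [399.1, 310.0]]
```

Three wrist fits and the side mask agree: the insert is within 1 mm of centre, its yaw matches the opening (-38°), it is level to about 1°, and its underside is about 20 mm above the panel. I hand in.

```bash
python3 -c "
from cell import env
print(env.sign_off())"
```

```text
the job is handed in; nothing more can be done
None
```

The job is handed in: the arm is still holding the trowel, and the insert hovers about 20 mm above the panel opening, measured within 1 mm of centre, squared to the opening and level to about 1°.

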